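# Fit the glass blank and its retaining ring into the lens cell

## Task

The spacer is already in the lens cell. Finish the stack in build order: first set the glass blank flat in the cell's pocket on the spacer, then put the larger retaining ring over the blank so that its lip rests on top of the glass. Leave the small ring where it is.

Things in the scene. Friction and masses are not known exactly. Their poses are not given: they have to be found in the camera images.
- cell_seat (a point): Lens cell, fixed to the worktop: a bare aluminium block 84 x 84 mm on a dark 104 x 104 mm foot, 30 mm high in all, four screw heads standing 2.5 mm above its top near the corners. In the middle of its top is a round pocket 46 mm wide with a bevelled mouth; a brass spacer ring already lies in it and stays. This point is the centre of the spacer's top, the seat of the blank: 23 mm above the worktop, 7 mm below the block's top face. z is up.
- blank_center (a point): Glass blank: solid pale-green ground-glass disc 36 mm across and 26 mm thick, about 60 g, lying flat. The point is its centre, 13 mm above its underside; z is up through the disc. Its lower 7 mm go into the pocket, so hold it by its upper half. Seated, its top stands 19 mm above the block.
- ring_center (a point): Retaining ring, the larger of two bare aluminium rings: 54 mm outside, 20 mm high, about 80 g, lying flat the right way up. Its lower 13 mm is a skirt with a 46 mm bore that goes loosely over the blank; above it a 7 mm thick lip with a 28 mm bore rests on the glass. The point is on its axis, 10 mm above its underside; z is up. In place, its underside is 13 mm above the seat (6 mm clear of the block's top).
- small_ring_center (a point): Small aluminium ring, 36 mm outside, 24 mm bore, 16 mm high; not needed. The point is on its axis, 8 mm above its underside.
Not all that is in view belongs to the job. What is shaped like the part that bears ring_center but blue, orange or red is not meant.

How it is judged:
By the outcome, as a careful person would: the job done as asked, in the order asked, and still so for the second after the job is handed in, with the robot touching nothing.
It also fails if it takes over 58 s, if anything falls off the work surface, if the arm or the gripper's body presses on something with over 40 N, if the wrist force passes 120 N, or if a joint passes its speed limit or range.

## Robot

A 6-joint arm with a two-finger parallel gripper is mounted at the origin on the work surface; the furniture and walls round the work are solid. World frame = base frame: x ahead of the robot, y to its left, z up, the work surface at z = 0. Lengths are in mm, angles in rad, forces in N, time in s.
With the tool pointing down it reaches from about 300 to 775 mm from the base axis. Payload 14.6 kg.
Tool frame: the origin (TCP) lies midway between the tips of the shut fingers; the grasp point (between the pads) lies grasp_offset behind it (grasp_offset is the distance from the TCP to the grasp point, in mm); z points along the fingers, y is the line along which they close (so a half turn about z gives the same grasp; the last joint's range is limited). The gripper opens to 94 mm and grips with 3 to 60 N. Pads are 16 mm wide; open, the fingers measure 119 mm over their backs; the gripper's body (75 mm by 177 mm) begins 78 mm behind the grasp point.
Start: joints at [-1.261, 0.3, 1.521, -0, 1.321, -0.067], TCP at [202.363, -511.408, 205.446] pointing down, gripper open.
Joint ranges: [-3.03, 3.03], [-0.79, 2.21], [0.23, 2.52], [-1.04, 4.18], [0, 3.07], [-2.55, 2.55]. Speed limits (rad/s): [2.22, 2.22, 2.57, 3.14, 3.14, 3.14].

## Interface

Orientations are given as [roll, pitch, yaw] about the fixed x, y, z axes, in that order (R = Rz(yaw) Ry(pitch) Rx(roll)).
In Python, from cell import * gives the robot as it stands. The module is installed in compiled form; this text tells all that it offers.
- The arm moves only by the shell command python3 -m jog 'ROWS' [FORCE]. ROWS is JSON, a list of rows, each a list of 3 entries, a list of its own where there are three numbers: the finger opening in mm, from 0 to 94, then the shift along the tool's x, y, z in units of 50 mm (1.0 is 50 mm), then the turn about the tool's z in units of 180 degrees (1.0 is 180 degrees). In form: [[fingers, [dx, dy, dz], twist], ...]. A call has 1 to 20 rows; each row shifts and turns the commanded pose from where the row before left it, along the tool's axes as they then stand; what a row does not reach is not made up. A row lasts 1/10 s, in which the tool goes at most 50 mm and 8.59 degrees, less where a joint would pass 70% of its speed; a pose out of reach is approached as far as the arm can. A call with a number of a shift or a turn outside -1 to 1 is refused whole. A call with a gripper value outside its range is refused whole. The fingers move at their own pace and stop on an object; FORCE is the grip in N (left out, the last holds). Time passes only in rows, so rows that do not move let the fingers close. It gives the time, the measured TCP pose, the force, the opening and the grip force at its end, in the units of the state.
- read_state(): the state, without advancing time (a new reading comes with each control period).
- camera(name): name is "scene" or "side" or "wrist"; returns the picture (384x512x3 uint8, red, green, blue); there is no depth.
- calibration(name): a dict with "mtx" (3x3 intrinsics, pixels), "cam_to_world" (4x4, takes a point from camera to world coordinates); the wrist camera has in their place "hand_eye" (4x4, takes a point from camera to tool coordinates, whose origin is the TCP and whose axes are the flange's). Camera axes: x right, y down, z forward; pixel columns grow to the right and rows downward; lengths in mm; the calibration is good to about 2 mm. The wrist camera is an equidistant fisheye: a pixel r from the principal point sees the ray r / f radians off the axis. A picture is of the moment at which its call begins: read the wrist's pose just before it. calibration takes no time and is no camera call.
- sign_off(): hands the job in; it is judged then, once.
Trained networks look in the newest picture that a camera, given by its name, has taken for a name from the list of things; names that differ only in an ending like _2 or _b are one class to them, and where a whole thing is asked for, a point or a joint stands for the part that bears it (a point fixed in the world has none). Each returns a list of dicts, best first, with "conf" (0 to 1); they miss things now and then, are a little off and sometimes report something else, mostly with a low value. They report only what shows in the picture. A call takes as long as a camera call. They do not tell look-alikes from the thing itself.
- regions_of(camera, query): "pixels" (384x512 bool, what is visible of it) and "rect" ([centre column, centre row, width, height] in pixels, round what is visible of it).
The state is a dict: "clock": time; "joints": joint angles; "qd": joint speeds; "effort": joint torques, N m; "eef_pos": TCP position; "eef_rot": TCP orientation; "wrist_force": force on the tool from outside, world axes, zero at the start; "moment": the same for the moment, N m; "finger_gap": finger opening in mm; "finger_force": force on a finger pad.
Only numpy, scipy, OpenCV 4.12 (cv2) and the standard library are available. Lean on these libraries where they do the work, as an engineer would, in place of code of your own. Each camera call takes 0.05 s, during which the arm holds its last target. There are 200 camera calls.

## Working session

There is one attempt and no reset: what is moved stays moved. The work goes in short steps, Python scripts to look and compute and a shell command to move; the robot and the scene stay as the last step left them, time stands still between calls to the robot, and variables do not carry over. Pictures are saved under pics/ and viewed, at most 10 in all, crops included, and the job is handed in when it is done.

```bash
mkdir -p pics
cat > h.py <<'E'
from cell import *
import numpy as np, cv2
from scipy.spatial.transform import Rotation as R
def ray(cam,u,v,st=None):
    c=calibration(cam); K=np.array(c["mtx"])
    x=(u-K[0,2])/K[0,0]; y=(v-K[1,2])/K[1,1]
    if cam=="wrist":
        r=np.hypot(x,y); d=np.array([np.sin(r)*x/r,np.sin(r)*y/r,np.cos(r)]) if r>0 else np.array([0,0,1.])
        st=st or read_state(); T=np.eye(4); T[:3,:3]=R.from_euler("xyz",st["eef_rot"]).as_matrix(); T[:3,3]=st["eef_pos"]
        M=T@np.array(c["hand_eye"])
    else: d=np.array([x,y,1.]); M=np.array(c["cam_to_world"])
    return M[:3,3],M[:3,:3]@d
def onz(cam,u,v,z,st=None):
    o,d=ray(cam,u,v,st); return o+d*(z-o[2])/d[2]
def shot(cam,name):
    im=camera(cam); cv2.imwrite("pics/"+name+".png",im[:,:,::-1]); return im
E
python3 - <<'E'
from h import *
s=read_state(); print({k:np.round(v,3).tolist() for k,v in s.items()})
print(calibration("wrist"))
a=[shot(c,c+"0") for c in("scene","side","wrist")]
cv2.imwrite("pics/all0.png",cv2.resize(np.vstack([np.hstack(a[:2]),np.hstack([a[2],a[2]*0])])[:,:,::-1],(800,600)))
for c,zc in(("scene",1),("side",1),("wrist",1)):
  for q,z in(("cell_seat",30),("blank_center",13),("ring_center",10),("small_ring_center",8)):
    try:
      for r in regions_of(c,q)[:4]: print(c,q,round(r["conf"],2),np.round(r["rect"]),onz(c,r["rect"][0],r["rect"][1],z,s).round())
    except Exception as e: print(c,q,e)
E
```

```text
{'clock': 0.0, 'joints': [-1.261, 0.3, 1.522, -0.0, 1.321, -0.067], 'qd': [0.001, -0.001, 0.001, -0.001, -0.0, -0.002], 'effort': [0.002, -53.181, -35.274, 0.071, 0.025, -0.0], 'eef_pos': [202.274, -511.173, 204.886], 'eef_rot': [-3.14, -0.0, 0.377], 'wrist_force': [-0.291, 0.395, -0.545], 'moment': [-0.046, 0.018, -0.007], 'finger_force': 0.0, 'finger_gap': 93.851}
{'mtx': array([[297.31863964,   0.        , 258.01878899],
       [  0.        , 297.31863964, 197.04453096],
       [  0.        ,   0.        ,   1.        ]]), 'hand_eye': array([[ 8.60118382e-04, -9.73721236e-01, -2.27741553e-01,
         6.61894132e+01],
       [ 9.99999307e-01,  6.54503938e-04,  9.78360779e-04,
        -1.52531150e+00],
       [-8.03592924e-04, -2.27742236e-01,  9.73721124e-01,
        -1.80150671e+02],
       [ 0.00000000e+00,  0.00000000e+00,  0.00000000e+00,
         1.00000000e+00]])}
scene cell_seat 0.7 [279. 226.  54.  42.] [457.  68.  30.]
scene blank_center 0.54 [205. 260.  11.  18.] [574. 222.  13.]
scene ring_center 0.74 [233. 186.  16.  14.] [650. -54.  10.]
scene ring_center 0.67 [217. 210.  25.  21.] [639.  57.  10.]
scene ring_center 0.6 [266. 167.  22.  17.] [ 602. -182.   10.]
scene ring_center 0.58 [304. 196.  19.  18.] [450. -93.  10.]
scene small_ring_center 0.63 [298. 170.  10.  13.] [ 508. -210.    8.]
side cell_seat 0.84 [285. 236.  60.  50.] [471.  71.  30.]
side blank_center 0.57 [213. 293.  20.  26.] [577. 225.  13.]
side blank_center 0.49 [221. 191.  16.  25.] [645. -47.  13.]
side ring_center 0.91 [219. 190.  19.  23.] [650. -52.  10.]
side ring_center 0.62 [248. 158.  22.  15.] [ 614. -187.   10.]
side ring_center 0.61 [261. 189.  20.  18.] [555. -81.  10.]
side ring_center 0.61 [304. 192.  26.  21.] [454. -91.  10.]
side small_ring_center 0.5 [291. 156.  18.   7.] [ 508. -225.    8.]
```

View pics/all0.png

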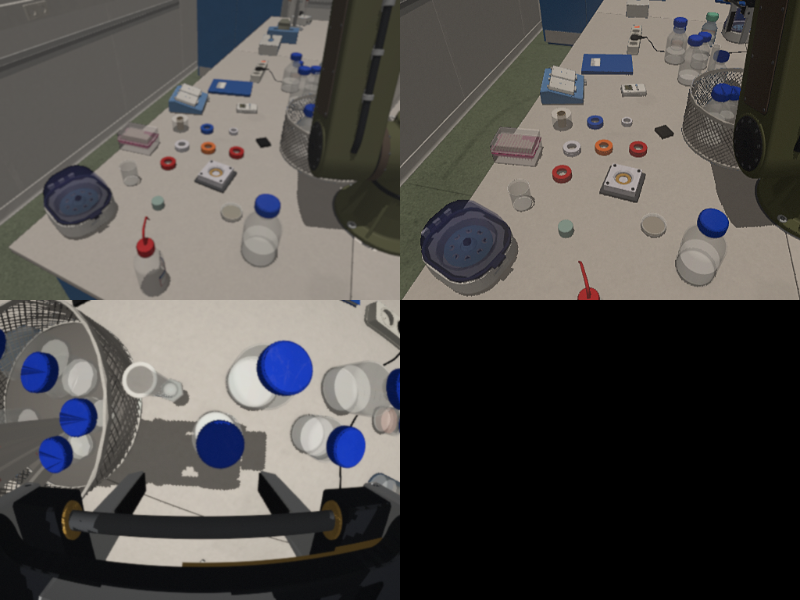

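The silver ring is at about (650,-54), between the blue and orange decoys. The blank is near (576,223) and the cell near (465,70). The gripper starts among bottles, so I'll lift first and then travel over to the blank.

```bash
python3 -m jog '[[94,[0,0,-0.5],0],[94,[0,0,-0.9],0],[94,[0,0,-0.9],0],[94,[0,0,-0.3],0]]'; python3 -m jog '[[60,[0.4,-0.35,0],0],[60,[0.6,-0.53,0],0],[60,[0.6,-0.53,0],0],[60,[0.6,-0.53,0],0],[60,[0.6,-0.53,0],0],[60,[0.6,-0.53,0],0],[60,[0.6,-0.53,0],0],[60,[0.6,-0.53,0],0],[60,[0.6,-0.53,0],0],[60,[0.6,-0.53,0],0],[60,[0.6,-0.53,0],0],[60,[0.6,-0.53,0],0],[60,[0.6,-0.53,0],0],[60,[0.6,-0.53,0],0],[60,[0.6,-0.53,0],0],[60,[0.6,-0.53,0],0],[60,[0.6,-0.53,0.2],0],[60,[0.6,-0.53,0.6],0],[60,[0.6,-0.53,0.6],0],[60,[0.4,-0.3,0.6],0]]'
python3 - <<'E'
from h import *
import cell; print([n for n in dir(cell) if not n.startswith("_")], getattr(cell,"grasp_offset",None))
s=read_state(); a=shot("wrist","w1"); print(s["eef_pos"],s["eef_rot"],s["joints"],s["clock"])
for q,z in(("cell_seat",30),("blank_center",26),("ring_center",20),("small_ring_center",16)):
  for r in regions_of("wrist",q)[:5]: print(q,round(r["conf"],2),np.round(r["rect"]),onz("wrist",r["rect"][0],r["rect"][1],z,s).round())
E
```

```text
clock: 1.15
eef_pos: [202.6, -512.0, 340.3]
eef_rot: [3.135, 0.0, 0.377]
wrist_force: [0.8, -0.3, -0.8]
finger_gap: 94.2
finger_force: 0.0
clock: 3.15
eef_pos: [554.6, 178.1, 234.1]
eef_rot: [-3.141, -0.0, 0.378]
wrist_force: [0.6, -0.2, -0.1]
finger_gap: 60.2
finger_force: 0.0
['Unreachable', 'calibration', 'camera', 'grasp_offset', 'read_state', 'regions_of', 'sign_off'] 18.8
[554.60716126 178.12858324 234.05334124] [-3.14139813e+00 -8.76278451e-05  3.78231494e-01] [2.47804780e-01 3.53388038e-01 1.38390624e+00 2.07134801e-04
 1.40423679e+00 1.44033527e+00] 3.15
cell_seat 0.58 [319. 242.  87.  61.] [503.  66.  30.]
blank_center 0.64 [233. 148.  26.  28.] [581. 225.  26.]
ring_center 0.97 [468. 227.  31.  26.] [ 614. -182.   20.]
ring_center 0.8 [410. 232.  34.  26.] [566. -69.  20.]
ring_center 0.76 [365. 151.  43.  40.] [645.  56.  20.]
ring_center 0.73 [423. 177.  34.  38.] [650. -49.  20.]
```

View pics/w1.png

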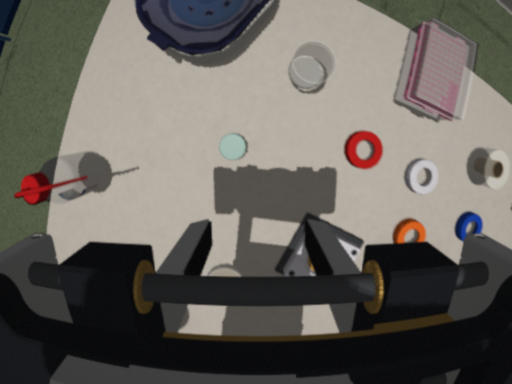

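The wrist picture shows the blank at pixel (233,147), the silver ring at (423,177), and the cell partly behind a finger. I'll move over the blank and take one close look.

```bash
python3 -m jog '[[60,[0.4,-0.35,0.6],0],[60,[0.4,-0.32,0.7],0],[60,[0,0,0.6],0],[60,[0,0,0.5],0],[60,[0,0,0.3],0],[60,[0,0,0],0],[60,[0,0,0],0]]'
python3 - <<'E'
from h import *
s=read_state(); a=shot("wrist","w2"); print(s["eef_pos"],s["eef_rot"])
for r in regions_of("wrist","blank_center")[:2]: print(round(r["conf"],2),np.round(r["rect"]),onz("wrist",r["rect"][0],r["rect"][1],26,s).round(1))
for c in("scene","side"):
  shot(c,c+"2")
  for q,z in(("blank_center",13),("cell_seat",26)):
    for r in regions_of(c,q)[:2]: print(c,q,round(r["conf"],2),np.round(r["rect"]),onz(c,r["rect"][0],r["rect"][1],z,s).round(1))
E
```

```text
clock: 4.1
eef_pos: [579.9, 221.3, 102.5]
eef_rot: [3.141, -0.002, 0.376]
wrist_force: [0.8, 0.6, 0.6]
finger_gap: 60.3
finger_force: 0.0
[579.85731038 221.30092907 102.46867154] [ 3.14143296e+00 -2.45284104e-03  3.76100756e-01]
0.56 [256. 198.  35.  40.] [583.6 226.2  26. ]
scene blank_center 0.64 [204. 259.  16.  19.] [578.  221.8  13. ]
scene cell_seat 0.6 [278. 227.  58.  42.] [460.8  69.5  26. ]
side cell_seat 0.61 [285. 235.  59.  52.] [472.7  65.7  26. ]
```

View pics/w2.png

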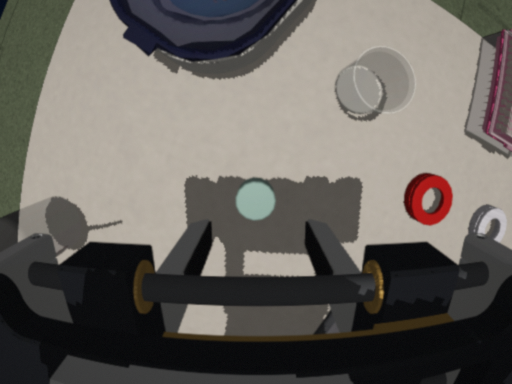

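The blank is centred at pixel (255,201), about (582,225), so it needs a correction of about 3 mm. I'll descend until the tips are about 9.5 mm up and grip.

```bash
python3 -m jog '[[60,[0.07,-0.05,0.4],0],[60,[0,0,0.5],0],[60,[0,0,0.5],0],[60,[0,0,0.36],0],[60,[0,0,0.1],0],[60,[0,0,0],0],[30,[0,0,0],0],[30,[0,0,0],0],[30,[0,0,0],0],[30,[0,0,0],0],[30,[0,0,0],0]]' 20
```

```text
clock: 5.6
eef_pos: [581.7, 225.3, 8.1]
eef_rot: [3.142, -0.001, 0.377]
wrist_force: [-1.2, 0.0, 5.8]
finger_gap: 34.6
finger_force: 20.0
```

```bash
python3 -m jog '[[42,[0,0,0],0],[42,[0,0,0],0],[42,[0,0,-0.04],0],[42,[0,0,0],0],[30,[0,0,0],0],[30,[0,0,0],0],[30,[0,0,0],0],[30,[0,0,0],0],[30,[0,0,-0.2],0],[30,[0,0,-0.5],0],[30,[0,0,-0.5],0],[30,[0,0,-0.5],0],[30,[0,0,-0.3],0]]' 25
python3 -m jog '[[30,[-0.2,0.1,0],0],[30,[-0.5,0.24,0],0],[30,[-0.5,0.24,0],0],[30,[-0.5,0.24,0],0],[30,[-0.5,0.24,0],0],[30,[-0.5,0.24,0],0],[30,[-0.5,0.24,0],0],[30,[-0.5,0.24,0],0],[30,[-0.4,0.2,0],0],[30,[-0.2,0.1,0],0],[30,[0,0,0],0],[30,[0,0,0],0]]'
python3 - <<'E'
from h import *
s=read_state(); a=shot("wrist","w3"); print(s["eef_pos"],s["eef_rot"])
for r in regions_of("wrist","cell_seat")[:2]:
  print(round(r["conf"],2),np.round(r["rect"]),onz("wrist",r["rect"][0],r["rect"][1],26,s).round(1))
  p=np.argwhere(r["pixels"])[:,::-1]; w=np.array([onz("wrist",u,v,30,s)[:2] for u,v in p],np.float32); print(cv2.minAreaRect(w))
E
```

```text
clock: 6.9
eef_pos: [582.0, 225.4, 112.2]
eef_rot: [3.141, -0.003, 0.377]
wrist_force: [-0.1, 0.4, -0.6]
finger_gap: 34.9
finger_force: 25.0
clock: 8.1
eef_pos: [420.3, 49.7, 109.7]
eef_rot: [3.141, -0.001, 0.377]
wrist_force: [0.5, -0.7, -0.5]
finger_gap: 34.1
finger_force: 25.0
[420.34355887  49.69519967 109.71315898] [ 3.14146610e+00 -6.30565299e-04  3.76564133e-01]
0.86 [284. 143. 139. 141.] [477.8  49.4  26. ]Traceback (most recent call last):
  File "<stdin>", line 5, in <module>
  File "h.py", line 14, in onz
    o,d=ray(cam,u,v,st); return o+d*(z-o[2])/d[2]
        ~~~^^^^^^^^^^^^
  File "h.py", line 5, in ray
    c=calibration(cam); K=np.array(c["mtx"])
ValueError: time passes only in moves, steps and waits
```

View pics/w3.png

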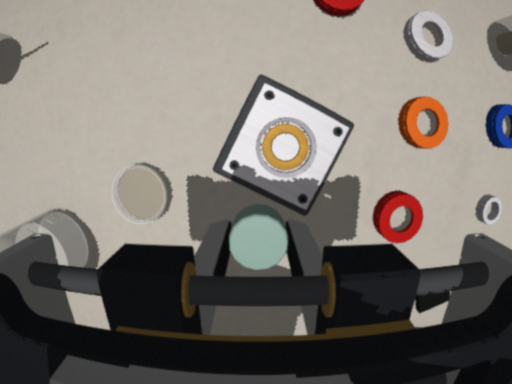

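The cell shows clearly: spacer centre at (286.5,147), screws at (269,95), (337,132), (302,199) and (234,165). The held blank's top is at (258,239), and the silver ring is at (428,36).

```bash
cat > m.py <<'E'
from h import *
s=read_state(); im=cv2.imread("pics/w3.png")
K=calibration("wrist")["mtx"]
hsv=cv2.cvtColor(im,cv2.COLOR_BGR2HSV)
def ell(lo,hi,box):
    m=cv2.inRange(hsv,lo,hi); k=np.zeros_like(m); x0,y0,x1,y1=box; k[y0:y1,x0:x1]=255; m&=k
    c=max(cv2.findContours(m,cv2.RETR_EXTERNAL,cv2.CHAIN_APPROX_NONE)[0],key=cv2.contourArea)
    return cv2.fitEllipse(cv2.convexHull(c))
sp=ell((8,110,80),(30,255,255),(250,110,325,185)); bl=ell((60,25,60),(95,255,255),(220,195,300,280))
print("spacer",sp,"blank",bl)
P=onz("wrist",*sp[0],23,s); B=onz("wrist",*bl[0],s["eef_pos"][2]+16.4,s)
print("seat",P.round(1),"blank",B.round(1),"tcp",s["eef_pos"].round(1))
Rm=R.from_euler("xyz",s["eef_rot"]).as_matrix()
print("move tool",(Rm.T@(P-B)).round(1),(Rm.T@(P-s["eef_pos"])).round(1))
q=[onz("wrist",u,v,32.5,s)[:2] for u,v in((269,95),(337,132),(302,199),(234,165))]
for i in range(4): d=q[(i+1)%4]-q[i]; print(np.hypot(*d).round(1),np.degrees(np.arctan2(d[1],d[0])).round(1))
print("screw mid",np.mean(q,0).round(1)); print("ring",onz("wrist",429,36,15,s).round(1))
E
python3 m.py
```

```text
spacer ((284.9751892089844, 146.3808135986328), (44.712162017822266, 45.274166107177734), 148.34280395507812) blank ((257.7899169921875, 237.44635009765625), (59.84267044067383, 65.27446746826172), 0.948634922504425)
seat [475.7  47.3  23. ] blank [423.   52.6 125.9] tcp [420.3  49.9 109.5]
move tool [ 47.   24.3 102.9] [50.5 22.9 86.5]
67.5 -95.5
67.5 175.3
67.6 84.9
67.9 -4.8
screw mid [475.1  46.9]
ring [647.9 -50.3  15. ]
```

```bash
python3 -m jog '[[30,[0.2,0.1,0],0.02],[30,[0,0,0],0.042],[30,[0,0,0],0.044],[30,[0,0,0],0.042],[30,[0,0,0],0],[30,[0,0,0],0]]'
python3 - <<'E'
from h import *
s=read_state(); Rm=R.from_euler("xyz",s["eef_rot"]).as_matrix()
# want TCP such that blank(tool offset approx from relative measure) is on seat
T0=R.from_euler("xyz",[3.1415,0,0.3766]).as_matrix()
goal=np.array([420.3,49.8,0])+T0@np.array([48.5,24.3,0]); print(goal,s["eef_pos"],s["eef_rot"],(Rm.T@(goal-s["eef_pos"])/50).round(3))
E
```

```text
clock: 8.8
eef_pos: [431.1, 48.8, 109.4]
eef_rot: [-3.142, 0.0, -0.084]
wrist_force: [0.4, 0.3, -0.5]
finger_gap: 34.1
finger_force: 25.0
[4.74337728e+02 4.50393368e+01 2.25148223e-03] [431.08346937  48.77031628 109.38754496] [-3.14155535e+00  1.63643800e-04 -8.36838034e-02] [8.690e-01 2.000e-03 2.188e+00]
```

```bash
python3 -m jog '[[30,[0.3,0,0.2],0],[30,[0.37,0,0.3],0],[30,[0.2,0,0.4],0],[30,[0,0,0.3],0],[30,[0,0,0.14],0],[30,[0,0,0.08],0],[30,[0,0,0.04],0],[30,[0,0,0],0],[30,[0,0,0],0]]'
python3 - <<'E'
from h import *
a=np.hstack([shot("side","s4")[150:270,200:360],shot("scene","c4")[150:270,200:360]]); cv2.imwrite("pics/z4.png",cv2.resize(a,(800,300),interpolation=cv2.INTER_CUBIC)[:,:,::-1])
E
```

```text
clock: 9.7
eef_pos: [474.5, 44.6, 37.0]
eef_rot: [-3.141, -0.001, -0.088]
wrist_force: [-1.0, -0.1, 0.1]
finger_gap: 34.1
finger_force: 25.0
```

View pics/z4.png

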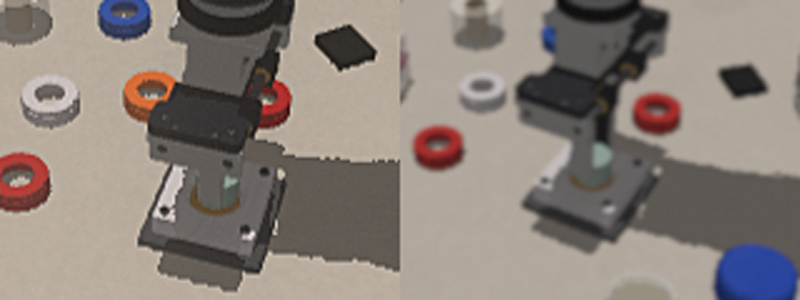

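The blank is over the pocket and entering it with no contact force. I'll lower it gently.

```bash
python3 -m jog '[[30,[0,0,0.04],0],[30,[0,0,0.03],0],[30,[0,0,0],0],[30,[0,0,0],0]]'
```

```text
clock: 10.2
eef_pos: [474.2, 44.6, 32.9]
eef_rot: [3.142, 0.0, -0.088]
wrist_force: [-0.6, 0.8, -0.3]
finger_gap: 34.3
finger_force: 25.0
```

```bash
python3 -m jog '[[30,[0,0,0.02],0],[30,[0,0,0],0],[30,[0,0,0],0]]'
```

```text
clock: 10.5
eef_pos: [474.3, 44.6, 32.4]
eef_rot: [-3.142, -0.0, -0.088]
wrist_force: [-3.2, -0.7, 5.2]
finger_gap: 34.5
finger_force: 25.0
```

Contact at 5 N, so it is seated. I'll release, lift, back off and look.

```bash
python3 -m jog '[[52,[0,0,0],0],[52,[0,0,0],0],[52,[0,0,0],0],[52,[0,0,0],0],[62,[0,0,-0.2],0],[70,[0,0,-0.5],0],[74,[0,0,-0.6],0],[74,[0,0,-0.6],0],[74,[-0.5,0,-0.3],0],[74,[-0.5,0,0],0],[74,[-0.3,0,0],0],[74,[0,0,0],0],[74,[0,0,0],0]]'
python3 - <<'E'
from h import *
s=read_state(); shot("wrist","w5"); print(s["eef_pos"],s["eef_rot"])
for q,z in(("ring_center",15),("blank_center",49)):
  for r in regions_of("wrist",q)[:4]: print(q,round(r["conf"],2),np.round(r["rect"]),onz("wrist",r["rect"][0],r["rect"][1],z,s).round(1))
E
```

```text
clock: 11.8
eef_pos: [410.1, 50.3, 142.7]
eef_rot: [-3.141, -0.001, -0.088]
wrist_force: [-0.2, 0.7, 0.6]
finger_gap: 74.1
finger_force: 0.0
[410.09177879  50.29798435 142.65069852] [-3.14145267e+00 -1.24227043e-03 -8.80567251e-02]
ring_center 0.94 [388. 141.  47.  49.] [454.7 -96.3  15. ]
ring_center 0.91 [442.  18.  39.  37.] [ 605.7 -188.8   15. ]
ring_center 0.62 [236.   2.  33.   5.] [616.9  57.1  15. ]
ring_center 0.55 [364.  50.  52.  52.] [555.9 -76.1  15. ]
blank_center 0.92 [259. 133.  36.  36.] [471.5  45.4  49. ]
```

View pics/w5.png

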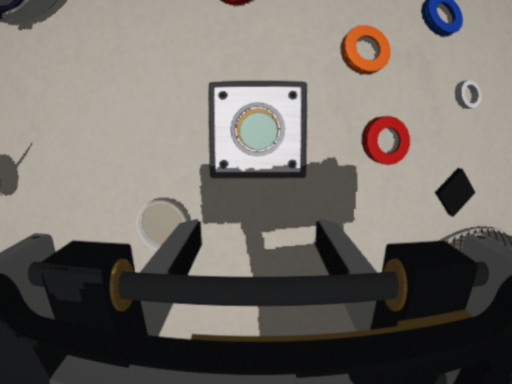

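The blank sits flat and centred in the pocket, at (259,131) against a pocket centre of (258,129). Now I'll go over the silver ring.

```bash
python3 -m jog '[[74,[0.3,0.1,0],0],[74,[0.6,0.19,0],0],[74,[0.6,0.19,0],0],[74,[0.6,0.19,0],0],[74,[0.6,0.19,0],0],[74,[0.6,0.19,0],0],[74,[0.6,0.19,0],0],[74,[0.6,0.19,0.2],0],[74,[0.4,0.14,0.3],0],[74,[0,0,0.2],0],[74,[0,0,0],0],[74,[0,0,0],0]]'
python3 - <<'E'
from h import *
s=read_state(); shot("wrist","w6"); print(s["eef_pos"],s["eef_rot"])
Rm=R.from_euler("xyz",s["eef_rot"]).as_matrix()
for r in regions_of("wrist","ring_center")[:4]:
  p=onz("wrist",r["rect"][0],r["rect"][1],15,s); print(round(r["conf"],2),np.round(r["rect"]),p.round(1),(Rm.T@(p-s["eef_pos"])/50).round(3))
E
```

```text
clock: 13.15
eef_pos: [646.2, -49.1, 107.1]
eef_rot: [-3.142, 0.001, -0.088]
wrist_force: [-0.6, -0.9, 0.6]
finger_gap: 74.3
finger_force: 0.0
[646.22095515 -49.13093172 107.07953275] [-3.14151404e+00  5.37416629e-04 -8.79179325e-02]
0.91 [294. 265.  51.  28.] [574.6 -77.7  15. ] [-1.375  0.695  1.842]
0.9 [398. 217.  50.  57.] [ 614.1 -190.9   15. ] [-0.39   2.882  1.842]
0.89 [156. 206.  57.  61.] [647.5  53.2  15. ] [-0.153 -2.041  1.842]
0.74 [312. 330.  34.   9.] [485.7 -96.4  15. ] [-3.114  1.224  1.843]
```

View pics/w6.png

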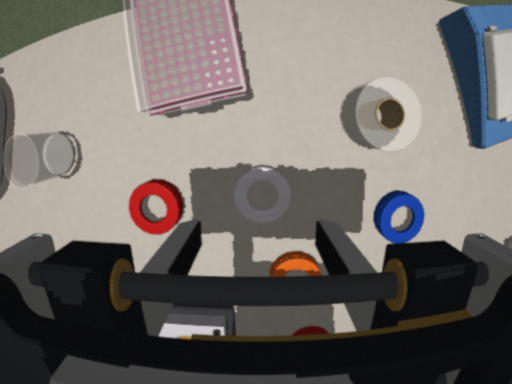

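The silver ring is at (263,194), in the gripper's shadow. Its neighbours are clear of the fingers.

Run:
```python
from h import *
s=read_state(); Rm=R.from_euler("xyz",s["eef_rot"]).as_matrix()
p=onz("wrist",263,194,18,s); print(p,Rm.T@(p-s["eef_pos"])/50)
```

```text
[651.64672638 -52.83040556  18.        ] [0.10539741 0.06500125 1.80045985]
```

```bash
python3 -m jog '[[74,[0.09,0.08,0.3],0],[74,[0,0,0.5],0],[74,[0,0,0.5],0],[74,[0,0,0.5],0],[74,[0,0,0.2],0],[74,[0,0,0.05],0],[74,[0,0,0],0],[45,[0,0,0],0],[45,[0,0,0],0],[45,[0,0,0],0],[45,[0,0,0],0],[45,[0,0,0],0]]' 25
```

```text
clock: 14.45
eef_pos: [651.1, -53.9, 5.3]
eef_rot: [3.142, -0.001, -0.088]
wrist_force: [-0.6, 0.5, 6.3]
finger_gap: 53.8
finger_force: 25.0
```

```bash
python3 -m jog '[[45,[0,0,-0.2],0],[45,[0,0,-0.5],0],[45,[0,0,-0.6],0],[45,[0,0,-0.6],0],[45,[0,0,-0.5],0],[45,[-0.3,-0.1,0],0],[45,[-0.6,-0.2,0],0],[45,[-0.6,-0.2,0],0],[45,[-0.6,-0.2,0],0],[45,[-0.6,-0.2,0],0],[45,[-0.6,-0.2,0],0],[45,[-0.6,-0.2,0],0],[45,[-0.6,-0.2,0],0],[45,[-0.44,-0.15,0],0],[45,[0,0,0],0],[45,[0,0,0],0]]'
python3 - <<'E'
from h import *
s=read_state(); im=shot("wrist","w7"); print(s["eef_pos"],s["eef_rot"])
cv2.imwrite("pics/w7c.png",cv2.resize(im[60:300,150:370],None,fx=2.5,fy=2.5,interpolation=cv2.INTER_CUBIC)[:,:,::-1])
E
```

```text
clock: 16.05
eef_pos: [412.3, 50.1, 125.2]
eef_rot: [-3.141, -0.001, -0.088]
wrist_force: [-0.2, -0.2, -0.6]
finger_gap: 53.7
finger_force: 25.0
[412.31979308  50.1388602  125.1760923 ] [-3.14147008e+00 -1.34760550e-03 -8.76787757e-02]
```

View pics/w7c.png

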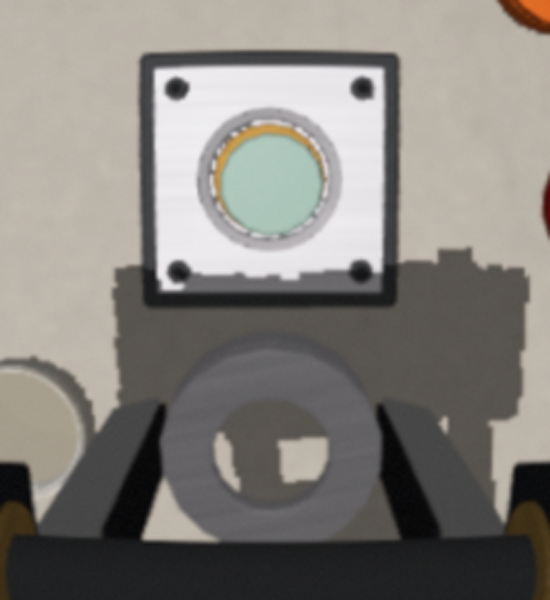

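The blank's top is at full-image pixel (258.8,133.6), and the held ring's top bore is centred at (258.4,241.2).

Run:
```python
from h import *
s=read_state(); Rm=R.from_euler("xyz",s["eef_rot"]).as_matrix()
b=onz("wrist",258.8,133.6,49,s); r=onz("wrist",258.4,241.2,s["eef_pos"][2]+14.7,s)
print(b,r,Rm.T@(b-r)/50, Rm.T@(r-s["eef_pos"]))
```

```text
[473.88489082  45.32619488  49.        ] [412.47940539  51.20756311 139.68646782] [1.23166508 0.00921871 1.81510881] [ -0.24162294  -1.24007247 -14.70019098]
```

```bash
python3 -m jog '[[45,[0.4,0,0],0],[45,[0.5,0.01,0],0],[45,[0.33,0,0.2],0],[45,[0,0,0.4],0],[45,[0,0,0.4],0],[45,[0,0,0.2],0],[45,[0,0,0.1],0],[45,[0,0,0],0],[45,[0,0,0],0]]'
python3 -m jog '[[45,[0,0,0.08],0],[45,[0,0,0.08],0],[45,[0,0,0.06],0],[45,[0,0,0],0],[45,[0,0,0],0]]'
```

```text
clock: 17.0
eef_pos: [473.7, 44.1, 60.2]
eef_rot: [-3.141, -0.001, -0.088]
wrist_force: [0.2, 0.4, -1.2]
finger_gap: 53.9
finger_force: 25.0
clock: 17.5
eef_pos: [473.2, 44.2, 48.5]
eef_rot: [3.142, 0.0, -0.088]
wrist_force: [-0.5, 0.2, -0.5]
finger_gap: 54.1
finger_force: 25.0
```

The skirt is over the glass with no contact. I'll lower it on.

```bash
python3 -m jog '[[45,[0,0,0.06],0],[45,[0,0,0.05],0],[45,[0,0,0],0],[45,[0,0,0],0]]'; python3 -m jog '[[45,[0,0,0.03],0],[45,[0,0,0],0],[45,[0,0,0],0]]'
```

```text
clock: 17.9
eef_pos: [473.1, 44.2, 42.9]
eef_rot: [-3.142, 0.0, -0.088]
wrist_force: [-0.2, 0.8, -0.5]
finger_gap: 54.0
finger_force: 25.0
clock: 18.2
eef_pos: [473.2, 44.2, 41.5]
eef_rot: [3.142, 0.0, -0.088]
wrist_force: [-0.5, 0.4, -0.5]
finger_gap: 53.8
finger_force: 25.0
```

```bash
python3 -m jog '[[45,[0,0,0.02],0],[45,[0,0,0],0],[45,[0,0,0],0]]'
```

```text
clock: 18.5
eef_pos: [473.4, 44.2, 41.2]
eef_rot: [-3.142, -0.001, -0.088]
wrist_force: [-5.2, -0.9, 9.7]
finger_gap: 53.7
finger_force: 25.0
```

Contact at the expected height. I'll release, retreat and look.

```bash
python3 -m jog '[[72,[0,0,0],0],[72,[0,0,0],0],[72,[0,0,0],0],[72,[0,0,0],0],[74,[0,0,-0.2],0],[74,[0,0,-0.5],0],[74,[0,0,-0.6],0],[74,[0,0,-0.6],0],[74,[-0.5,0,-0.2],0],[74,[-0.5,0,0],0],[74,[-0.3,0,0],0],[74,[0,0,0],0],[74,[0,0,0],0]]'
python3 - <<'E'
from h import *
a=shot("wrist","w8")[40:220,150:370]; b=shot("side","s8")[190:290,220:350]; 
cv2.imwrite("pics/z8.png",np.hstack([cv2.resize(x,(395,400),interpolation=cv2.INTER_CUBIC) for x in(a,b)])[:,:,::-1])
E
```

```text
clock: 19.8
eef_pos: [409.0, 49.9, 146.1]
eef_rot: [-3.141, -0.001, -0.088]
wrist_force: [0.7, -0.8, -1.3]
finger_gap: 73.9
finger_force: 0.0
```

View pics/z8.png

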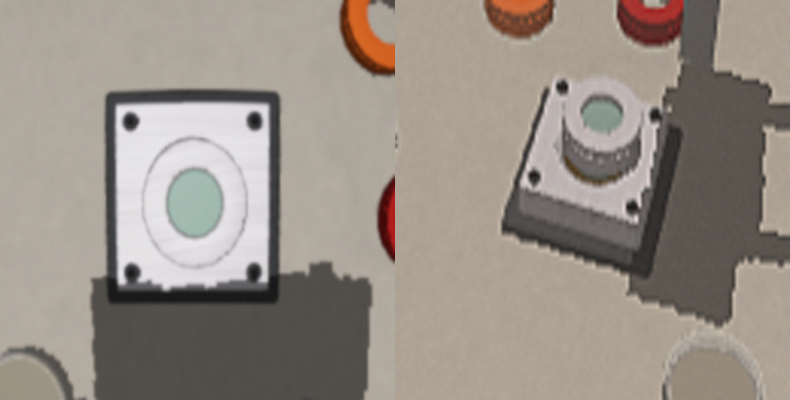

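The ring sits level on the blank and centred, at crop (195,203), with glass filling its whole bore. The gripper is clear, so I'm handing in.

```bash
python3 -c "
from cell import *
print(sign_off())"
```

```text
the job is handed in; nothing more can be done
None
```

The glass blank is seated on the spacer, the larger ring's lip rests on top of the glass, the small ring was left where it was, and the job was handed in at about 20 s; no verdict came back.

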